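Put the soldering tray under the extraction hood and shut the sash

ROBOT

A 6-joint arm with a two-finger parallel gripper is mounted at the origin on the work surface. World frame = base frame: x ahead of the robot, y to its left, z up, the work surface at z = 0. Lengths are in m, angles in degrees, forces in N, time in s.
With the tool pointing down it reaches from about 0.375 to 0.9 m from the base axis. Payload 3.1 kg.
Tool frame: the origin (TCP) lies at the very end of the fingers, on their centre line; the grasp point (between the pads) lies 19 mm behind it; z points along the fingers, y is the line along which they close (so a half turn about z gives the same grasp; the last joint's range is limited). The gripper opens to 87 mm and grips with 3 to 60 N. Pads are 19 mm wide; open, the fingers measure 117 mm over their backs; the gripper's body (75 mm by 190 mm) begins 51 mm behind the grasp point.
Start: joints at [-87.118, 30.224, 82.088, -0, 67.689, -10.227], TCP at [0.142, -0.609, 0.223] pointing down, gripper open.
Joint ranges: [-176.69, 176.69], [-43.24, 126.21], [12.49, 139.97], [-82, 262], [0, 151.66], [-163.58, 163.58]. Speed limits (degrees/s): [159.86, 159.86, 180, 180, 180, 180].

INTERFACE

Orientations are given as a 3x3 rotation matrix whose columns are the frame's x, y, z axes.
In Python, from rig import readout, viewer, ticket gives the robot as it stands.
- The arm moves only by the tool send_rows, never from a script. Its argument "moves" is a list of rows, each a list of 6 numbers: the shift along the tool's x, y, z in units of 250 mm (1.0 is 250 mm), then the turn, a rotation vector about the tool's x, y, z in units of 90 degrees (1.0 is 90 degrees). A call has 1 to 12 rows; each row is the pose to reach, as a shift and turn from the pose commanded when the call began, along the tool's axes at that moment; what a row does not reach only later rows make up. A row lasts 1/10 s, in which the tool goes at most 50 mm and 8.59 degrees, less where a joint would pass 70% of its speed; a pose out of reach is approached as far as the arm can. A call with a number of a shift or a turn outside -1 to 1 is refused whole. A call with a gripper value outside its range is refused whole. "grip" is the opening, from 0 (shut) to 1 (fully open), set as the call begins (left out, the last holds). The fingers move at their own pace and stop on an object; the grip force is fixed at half the most. Time passes only in rows, so rows that repeat a pose let the fingers close. It gives the time, the measured TCP pose, the force, the opening and the grip force at its end, in the units of the state.
- readout.read_state(): the state, without advancing time (a new reading comes with each control period).
- viewer.capture(name): name is "side" or "top"; returns (picture, depth): 400x640x3 uint8, red, green, blue; 400x640 float32, m along the optical axis (not along the pixel's ray), 0 where there is no reading.
- viewer.camera_info(name): a dict with "fx", "fy", "cx", "cy" (pixels), "R" (3x3) and "t" (3): a world point X has camera coordinates R X + t. Camera axes: x right, y down, z forward; pixel columns grow to the right and rows downward; lengths in m; the calibration is good to about 2 mm. A picture is of the moment at which its call begins. camera_info takes no time and is no camera call.
- ticket.hand_in(): hands the job in; it is judged then, once.
The state is a dict: "time_s": time; "joint_positions": joint angles; "qvel": joint speeds; "tau": joint torques, N m; "position": TCP position; "tcp_rot": TCP orientation; "force": force on the tool from outside, world axes, zero at the start; "moment": the same for the moment, N m; "opening": opening from 0.0 (shut) to 1.0 (fully open); "grasp_force": force on a finger pad.
Only numpy, scipy, OpenCV 4.12 (cv2) and the standard library are available. Lean on these libraries where they do the work, as an engineer would, in place of code of your own. Each camera call takes 0.05 s, during which the arm holds its last target. There are 200 camera calls.

TASK

Lift the hood's sash by its red handle and slide the steel soldering tray, with the brass cup still standing on it, into the hood. Let the sash down gently until it rests shut on its stops, neither banging nor forcing it, and turn the extractor knob clockwise to its end stop. Leave everything else on the bench where it is.

Things in the scene. Friction and masses are not known exactly. Their poses are not given: they have to be found in the camera images.
- hood: Fixed clear-plastic benchtop hood, aluminium frame: 260 mm deep (x), 394 wide (y), 260 high; front guide posts and bar across their tops reach 464. Origin on the table under its centre; x points into the hood, its open front (-x) faces the robot. No floor: the tray slides on the table. Sash plane at x = -0.125 m; opening 350 mm wide between posts; inner back face at x = +0.127
- sill: Two small fixed black rubber stops, 8 mm high, 12 wide, at the feet of the guide posts, on which the shut sash rests. Origin on the table midway between them, in the sash's plane
- sash (a joint): Height of the sash over shut, m: 0 = resting on its stops, 0.17 = top. A clear panel 344 mm wide, 260 high, aluminium edges, lower edge 8 mm over the table when shut; starts 0 to 15 mm up. About 0.5 kg (varies); stays at any height by 9 N of friction: lifting takes 12 to 17 N, lowering 2 to 6 N. Hard contact at the stops
- sash_handle (a point): Middle of the sash's red handle: level round bar 12 mm thick, 120 long (along hood y), 48 in front of the sash's face, 130 above its lower edge, on a level arm at each end. Moves with the sash; axes as the hood's. The panel goes on 130 mm above it, so take it with the tool tilted about 45 degrees, fingers pointing forward (hood +x) and down
- tray: Loose steel tray 100 mm (x) by 120 (y), walls 30 high and 4 thick, with a fixed white ceramic tile inside (its top 17 mm above the table); about 0.45 kg. It starts in front of the hood, turned up to 0.2 rad from square to it, its far edge 3 to 35 mm short of the sash. Origin at the centre of its underside; axes as the hood's when square
- cup: Loose brass cup, 42 mm across the rim, 45 high, 90 g, standing on the tray's tile (top 62 mm above the table). Origin at the centre of its underside, z up its axis
- knob (a joint): Extractor knob, rad: grows clockwise seen from above, end stop at 4.7; starts between 1.9 and 2.6. Friction 0.04 N m; it stays where left
- knob_grip (a point): Point on the knob's vertical axis at the height to grip it, 7 mm below the knob's top and 87 above the table; x runs along the straight upright grip bar on the knob (42 mm long, 14 thick, black with a white mark), which turns with the knob; pinch the bar across, along its y
- control: Fixed grey control box 110 by 120 by 50 mm high that carries the knob. Origin on the table under its centre
- hammer: Bystander: hammer lying on the table
- tape: Bystander: roll of tape lying flat, 100 mm across, 24 high
- screwdriver: Bystander: screwdriver lying on the table
- mallet: Bystander: wooden mallet lying on the table, 250 mm long
- pot: Bystander: white ceramic pot, 76 mm across, 95 high
- jar: Bystander: amber jar, 64 mm across, 100 high
Things that resemble listed ones, but are neither listed nor needed, are in the scene too. Leave any blue or green look-alike of the tray alone. Of the things shaped like the cup, the brass one is meant.

How it is judged (in metres and radians):
On the way, in this order (a step that is already met when the one before it is completed fails the run):
1. the sash is raised far enough for the cup to pass (at least 50 mm) (value of joint sash above 0.05 m), for 0.2 s.
2. the tray's centre is at least 50 mm behind the sash's plane (x of tray in the frame of hood above -0.075 m), for 0.2 s.
At the end, for the whole second after the job is handed in: The sash is shut (within 4 mm of resting on its stops), the tray is inside the hood behind it, the cup stands upright on the tray, the knob is within 0.1 rad of its clockwise end stop, all at rest (value of joint sash below 0.004 m and x of tray in the frame of hood between -0.075 and 0.13 m and y of tray in the frame of hood between -0.18 and 0.18 m and horizontal distance between cup and tray below 0.05 m and angle between cup's own z axis and vertical below 0.15 rad and height (world z) of cup below 0.03 m and value of joint knob above 4.6 rad and linear speed of each of tray, cup below 0.02 m/s); the robot touches nothing.
It fails at once if the sash is banged or forced onto its stops (over 60 N) (contact force between sill and anything else above 60 N).
It fails at once if the cup is tipped over (angle between cup's own z axis and vertical above 0.5 rad).
It fails at once if a bystander is moved more than 30 mm (distance of any of hammer, tape, screwdriver, mallet, pot, jar from where it was at the start of the episode above 0.03 m).
It also fails if it takes over 72 s, if anything falls off the work surface, if the arm or the gripper's body presses on something with over 40 N, if the wrist force passes 120 N, or if a joint passes its speed limit or range.

## Working session

There is one attempt and no reset: what is moved stays moved. The work goes in short steps, Python scripts to look and compute and a tool call to move; the robot and the scene stay as the last step left them, time stands still between calls to the robot, and variables do not carry over. Pictures are saved under pics/ and viewed, at most 10 in all, crops included, and the job is handed in when it is done.

Besides the shell and the picture viewer there is one more tool, called after ">>>" in YAML: its name, and indented under it one key for each argument. send_rows: Moves the arm, as the interface text tells. Shifts and turns lie within -1 to 1; 1 stands for 250 mm of shift or 90 degrees of turn. Its arguments: {"type":"object","properties":{"moves":{"type":"array"},"grip":{"type":"number"}},"required":["moves"]}

```bash
mkdir -p pics; ls
python3 - <<'E'
from rig import readout, viewer
import cv2, numpy as np
for n in ("side","top"):
    p,d=viewer.capture(n); np.savez(f"{n}0.npz",p=p,d=d)
    cv2.imwrite(f"pics/{n}0.png",p[:,:,::-1]); c=viewer.camera_info(n); print(n,c)
s=readout.read_state(); print(s)
E
```

```text
pics
side {'fx': 403.23928580509664, 'fy': 403.23928580509664, 'cx': 321.34437470185253, 'cy': 197.95675715017416, 'R': array([[-0.81685881, -0.57683619,  0.00129979],
       [-0.31084474,  0.43828745, -0.84337397],
       [ 0.48591895, -0.6893215 , -0.53732546]]), 't': array([0.46221879, 0.23308839, 1.35411135])}
top {'fx': 420.42950249307216, 'fy': 420.42950249307216, 'cx': 312.8502049995579, 'cy': 201.54361396868157, 'R': array([[ 0.02122499, -0.99976992, -0.00310026],
       [-0.98586751, -0.02041422, -0.16627839],
       [ 0.16617685,  0.0065857 , -0.98607398]]), 't': array([0.05521469, 0.53602224, 1.23104582])}
{'time_s': 0.1, 'joint_positions': array([-8.71175382e+01,  3.02734714e+01,  8.21475404e+01, -2.96198390e-04,
        6.76912274e+01, -1.02279570e+01]), 'qvel': array([-0.00374662, -0.16711112, -0.12213007,  0.08822385,  0.00816401,
       -0.04248955]), 'tau': array([-1.48937743e-04, -4.40984166e+01, -1.77150893e+01,  6.34233607e-02,
        5.33884973e-02, -5.77131959e-05]), 'position': array([ 0.14175457, -0.60804072,  0.22167966]), 'tcp_rot': array([[ 9.73934308e-01,  2.26830229e-01, -1.03286438e-04],
       [ 2.26829993e-01, -9.73932404e-01,  1.95622352e-03],
       [ 3.43136620e-04, -1.92866166e-03, -9.99998081e-01]]), 'force': array([0.45959018, 0.96765925, 0.4290134 ]), 'moment': array([-5.40172730e-03,  6.15376089e-07, -2.71871517e-02]), 'grasp_force': 0.0, 'opening': 0.9949536178668611}
```

View pics/top0.png

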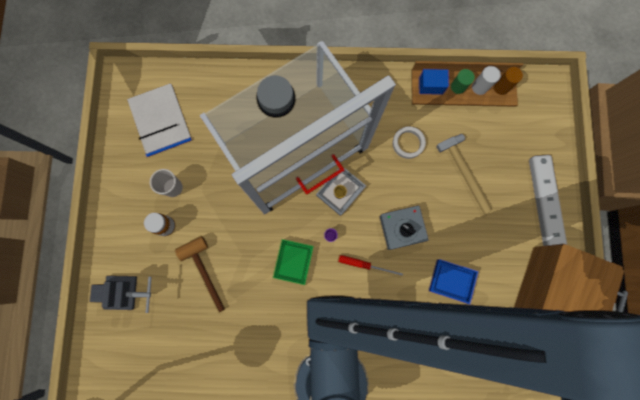

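View pics/side0.png

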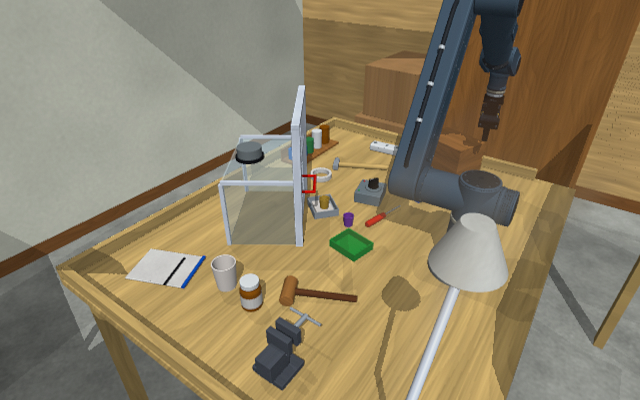

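Top view: the steel tray with the brass cup is at (341,191). The red handle is at about (320,178) and the knob at (407,229). Things that could be mistaken for these:
- Tray: green tray (293,262), blue tray (453,280).
- Cup: purple cup (331,235), white pot (165,183).
- Red handle: red screwdriver (353,263).

I choose the steel tray and brass cup at (341,191) and check them in one crop.

```bash
cat > h.py <<'E'
import numpy as np, cv2
from rig import readout, viewer
def pts(n,p=None,d=None):
    c=viewer.camera_info(n)
    if p is None: p,d=viewer.capture(n)
    v,u=np.mgrid[:400,:640]
    X=np.stack([(u-c['cx'])/c['fx']*d,(v-c['cy'])/c['fy']*d,d],-1)
    return p.astype(int),d,(X-c['t'])@c['R']
E
python3 - <<'E'
from h import *
z=np.load('top0.npz'); p,d,W=pts('top',z['p'],z['d'])
s=z['p'][140:260,265:465,::-1]; cv2.imwrite('pics/c1.png',cv2.resize(s,None,fx=4,fy=4,interpolation=cv2.INTER_CUBIC))
for n in('top','side'):
    z=np.load(n+'0.npz'); p,d,W=pts(n,z['p'],z['d'])
    r,g,b=p[...,0],p[...,1],p[...,2]
    m=(r>110)&(g<60)&(b<60)&(d>0)&(W[...,2]>.1)
    v,u=np.nonzero(m);print(n,'red',m.sum(),u.min(),u.max(),v.min(),v.max())
    q=W[m]; print(q.mean(0),q.min(0),q.max(0))
    c=np.cov((q[:,:2]).T); 
    # hood top bar: z>0.44
    m=(W[...,2]>.435)&(W[...,2]<.49)&(W[...,0]>.4)&(d>0); q=W[m]
    if len(q)>20:
        (cx,cy),wh,a=cv2.minAreaRect(q[:,:2].astype(np.float32)); print('bar',m.sum(),cx,cy,wh,a,np.median(q[:,2]))
        print(cv2.boxPoints(((cx,cy),wh,a)))
E
```

```text
top red 240 298 343 160 193
[0.58125935 0.03981923 0.1530348 ] [ 0.53991655 -0.01722634  0.14403051] [0.63791497 0.10845398 0.16078247]
bar 2567 0.6191139221191406 0.06380343437194824 (0.027629127725958824, 0.3938591480255127) 34.50828552246094 0.464715997537318
[[ 0.49616453  0.21825583]
 [ 0.7192957  -0.10630156]
 [ 0.7420633  -0.09064896]
 [ 0.51893216  0.23390843]]
side red 96 302 315 175 192
[0.58096762 0.04807138 0.15118405] [ 0.53637613 -0.01438493  0.14333306] [0.64696147 0.11083278 0.16391778]
bar 4218 1.4114091396331787 -0.9741684198379517 (2.5619335174560547, 1.950346827507019) 89.8595199584961 0.46316370221035963
[[ 0.43309793 -2.2527404 ]
 [ 2.3834388  -2.2575223 ]
 [ 2.3897204   0.30440354]
 [ 0.43937945  0.3091855 ]]
```

View pics/c1.png

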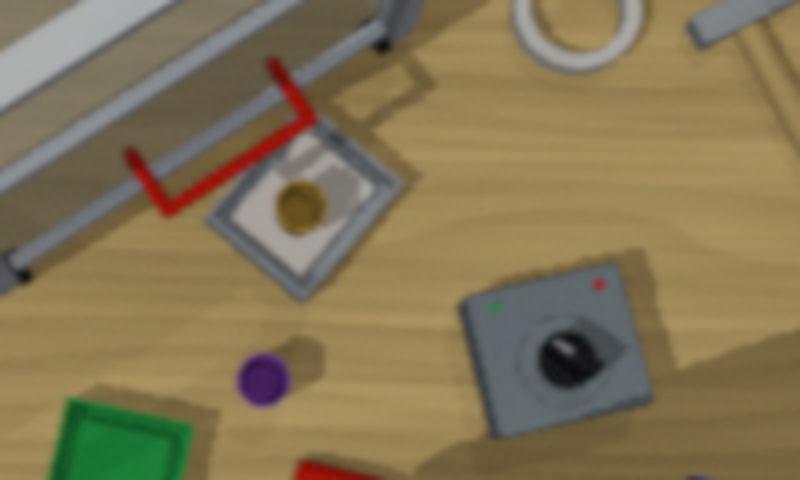

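The crop confirms the steel tray with the brass cup at crop (301,207), the red handle from (165,210) to (315,118), and the knob at (568,358). Next I measure them.

Run:
```python
from h import *
z=np.load('top0.npz'); p,d,W=pts('top',z['p'],z['d'])
r,g,b=p[...,0],p[...,1],p[...,2]
a=np.radians(34.5); ex=np.array([np.cos(a),np.sin(a)]); ey=np.array([-ex[1],ex[0]])
bar=np.array([.6191,.0638]); H0=bar+.125*ex
H=np.stack([(W[...,:2]-H0)@ex,(W[...,:2]-H0)@ey,W[...,2]],-1)
m=(r>100)&(g<60)&(b<60)&(d>0)&(W[...,2]>.1)
q=H[m]; k=q[:,0]<np.percentile(q[:,0],70); f=q[q[:,0]<q[:,0].min()+.022]
print('handle front hood',f.min(0),f.max(0),np.median(f,0),len(f)); print('fit',np.polyfit(f[:,1],f[:,0],1))
v,u=np.mgrid[:400,:640]
R=(u>312)&(u<370)&(v>165)&(v<218)&(d>0)
m=R&(W[...,2]>.022)&(W[...,2]<.035)&(r<170)&~((r-b)>40); q=W[m][:,:2].astype(np.float32)
rc=cv2.minAreaRect(q);print('tray',rc,len(q)); bp=cv2.boxPoints(rc); print(bp,'hood',(bp-H0)@np.c_[ex,ey],'c',(np.array(rc[0])-H0)@np.c_[ex,ey])
m=R&(W[...,2]>.055)&(W[...,2]<.07)&((r-b)>30);q=W[m];print('cup',(q.min(0)+q.max(0))/2,np.ptp(q,0),len(q))
R=(u>380)&(u<430)&(v>200)&(v<250)&(d>0)
for lo,hi in((.085,.11),(.065,.085),(.04,.055)):
    m=R&(W[...,2]>lo)&(W[...,2]<hi);q=W[m]
    if len(q)>4: print('knob',lo,len(q),q.mean(0),cv2.minAreaRect(q[:,:2].astype(np.float32)),q[:,2].max(),np.median(q[:,2]))
m=R&(W[...,2]>.085); 
wm=m&(p.sum(-1)>200); print('white',[(x,y,p[y,x].sum()) for y,x in zip(*np.nonzero(wm))])
s=z['p'][210:250,385:430,::-1]; A=cv2.resize(s,None,fx=12,fy=12,interpolation=cv2.INTER_NEAREST)
A=cv2.convertScaleAbs(A,alpha=2); cv2.imwrite('pics/k.png',A)
```

```text
handle front hood [-0.21142802 -0.65131447  0.10225778] [-0.19755102 -0.6473479   0.10385275] [-0.20448952 -0.64933118  0.10305526] 2
fit [-3.49848428 -2.47616446]
tray ((0.5890573859214783, -0.0019116029143333435), (0.13931968808174133, 0.12037765979766846), 51.03129196166992) 242
[[ 0.4984524  -0.0182189 ]
 [ 0.59204483 -0.09392391]
 [ 0.67966235  0.01439569]
 [ 0.58606994  0.09010071]] hood [[-0.27088487  0.00074163]
 [-0.23663268 -0.11466019]
 [-0.10307189 -0.07501828]
 [-0.13732405  0.04038353]] c [-0.18697837 -0.03713833]
cup [ 0.56556402 -0.01307209  0.06084346] [0.03763748 0.03918932 0.01157619] 47
knob 0.085 80 [ 0.45290428 -0.20938728  0.09378267] ((0.4531562626361847, -0.210312619805336), (0.0416201688349247, 0.014455491676926613), 57.695552825927734) 0.10137879171957917 0.093876654228954
knob 0.065 48 [ 0.4482959  -0.20659328  0.06926518] ((0.45317572355270386, -0.20702104270458221), (0.03886495158076286, 0.03493976220488548), 0.40546730160713196) 0.08443665873156209 0.06687363283839144
knob 0.04 1076 [ 0.46470921 -0.20575019  0.05053192] ((0.46327000856399536, -0.20783840119838715), (0.10996504127979279, 0.12036978453397751), 13.998504638671875) 0.05499876842448356 0.05059145156694135
white [(np.int64(403), np.int64(225), np.int64(204)), (np.int64(404), np.int64(225), np.int64(249)), (np.int64(405), np.int64(225), np.int64(232)), (np.int64(404), np.int64(226), np.int64(232)), (np.int64(405), np.int64(226), np.int64(289)), (np.int64(406), np.int64(226), np.int64(282)), (np.int64(407), np.int64(226), np.int64(217)), (np.int64(405), np.int64(227), np.int64(228)), (np.int64(406), np.int64(227), np.int64(297)), (np.int64(407), np.int64(227), np.int64(283)), (np.int64(407), np.int64(228), np.int64(213))]
```

View pics/k.png

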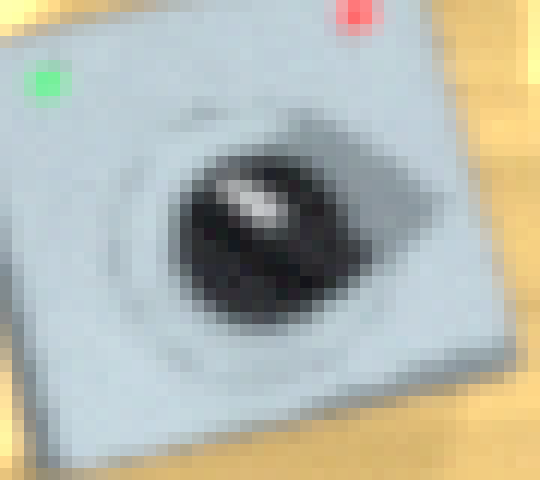

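The crop shows the knob bar running upper-left to lower-right with its white mark up-left, which matches the fitted bar azimuth of 57.7°. I still need cleaner handle and tray fits.

Run:
```python
from h import *
z=np.load('top0.npz'); p,d,W=pts('top',z['p'],z['d'])
r,g,b=p[...,0],p[...,1],p[...,2]
a=np.radians(34.5); ex=np.array([np.cos(a),np.sin(a)]); ey=np.array([-ex[1],ex[0]]); E=np.c_[ex,ey]
bar=np.array([.6191,.0638]); H0=bar+.125*ex
H=np.concatenate([(W[...,:2]-H0)@E,W[...,2:]],-1)
v,u=np.mgrid[:400,:640]
m=(r>100)&(g<60)&(b<60)&(d>0)&(W[...,2]>.1)&(u<350)&(v<200)
q=H[m]; f=q[q[:,0]<-.165]
print('handle',f.min(0),f.max(0),np.median(f,0),len(f),'fit',np.polyfit(f[:,1],f[:,0],1))
c=viewer.camera_info('top')
def ray(px,zz):
    dr=c['R'].T@np.array([(px[0]-c['cx'])/c['fx'],(px[1]-c['cy'])/c['fy'],1]); o=-c['R'].T@c['t']
    return o+dr*(zz-o[2])/dr[2]
P=np.array([ray(x,.03)[:2] for x in((316.4,194.2),(340.5,215.2),(366.3,186))])
print(P,np.linalg.norm(P[1]-P[0]),np.linalg.norm(P[2]-P[1]));Q=(P-H0)@E;print('hood',Q,'centre',(Q[0]+Q[2])/2,'yaw deg',np.degrees(np.arctan2(*(Q[0]-Q[2])[::-1])), np.degrees(np.arctan2(*(Q[1]-Q[2])[::-1])))
for nm,pp in(('cup',(.5656,-.0131)),): print(nm,(np.array(pp)-H0)@E)
print('H0',H0,'corner posts far'); 
m=(W[...,2]>.24)&(W[...,2]<.275)&(d>0)&(abs(H[...,1])<.25)&(abs(H[...,0])<.2)&((r-b)<40)
q=H[m]; print('top frame',np.percentile(q,[1,99],axis=0))
```

```text
handle [-0.18089244 -0.06518181  0.14403051] [-0.16557178  0.06472336  0.16078247] [-0.17562631 -0.00102904  0.15340209] 180 fit [ 0.00099059 -0.1752148 ]
[[ 0.56042801  0.05609596]
 [ 0.4967341  -0.01877496]
 [ 0.58936987 -0.09750471]] 0.09829837003112307 0.12157203353208536
hood [[-0.17771674  0.02688308]
 [-0.27261592  0.00125662]
 [-0.24086537 -0.1160961 ]] centre [-0.20929106 -0.04460651] yaw deg 66.17071934568604 105.1392907445902
cup [-0.21264739 -0.03307257]
H0 [0.72211577 0.13460078] corner posts far
top frame [[-0.13009343 -0.1870694   0.24795708]
 [ 0.1267721   0.18775541  0.27240105]]
```

```bash
cat >> h.py <<'E'
from scipy.spatial.transform import Rotation as Ro, Slerp
a=np.radians(34.5); ex=np.array([np.cos(a),np.sin(a),0]); ey=np.array([-ex[1],ex[0],0]); ez=np.array([0,0,1.])
H0=np.array([.7221,.1346,0])
def hood(x,y,z): return H0+x*ex+y*ey+z*ez
def tilt(t,kind):  # t deg below horizontal; kind 'h': close in pitch plane, 'p': close along hood y
    t=np.radians(t); Z=np.cos(t)*ex-np.sin(t)*ez; X=ey
    Y=np.cross(Z,X); 
    return np.c_[X,Y,Z] if kind=='h' else np.c_[Y,-X,Z]
def down(az):
    z=np.radians(az); X=np.array([np.cos(z),np.sin(z),0]); return np.c_[X,np.cross(-ez,X),-ez]
def plan(*wps,P=None,R=None):
    """sequential calls, each relative to the pose before"""
    s=readout.read_state()
    if P is None: P,R=s['position'],s['tcp_rot']
    print('t',s['time_s'],'q',np.round(s['joint_positions'],1),'F',np.round(s['force'],1))
    for p,T in wps:
        sh=R.T@(p-P)/.25; rv=Ro.from_matrix(R.T@T).as_rotvec(degrees=True)/90
        print(np.round(np.r_[sh,rv],3).tolist(),'mm',round(np.linalg.norm(p-P)*1e3,1),'deg',round(np.linalg.norm(rv)*90,1)); P,R=p,T
E
python3 - <<'E'
from h import *
s=readout.read_state(); R0=s['tcp_rot']; Th=tilt(45,'h')
G=hood(-.1752,0,.1475)+.019*Th[:,2]
sl=Slerp([0,1],Ro.from_matrix([R0,Th])); f=lambda k:sl(k).as_matrix()
print('G',G)
plan((np.array([.30,-.45,.32]),f(.33)),(np.array([.43,-.22,.32]),f(.67)),(G-.12*Th[:,2],Th),(G,Th))
E
```

```text
G [0.58878525 0.04297531 0.13406497]
t 0.1 q [-87.1  30.3  82.1  -0.   67.7 -10.2] F [0.5 1.  0.4]
[0.76, -0.473, -0.392, -0.109, 0.159, -0.384] mm 244.3 deg 38.7
[1.019, -0.246, 0.136, -0.112, 0.164, -0.396] mm 264.2 deg 39.9
[0.781, -0.007, 0.647, -0.109, 0.159, -0.384] mm 253.6 deg 38.7
[-0.0, 0.0, 0.48, 0.0, 0.0, 0.0] mm 120.0 deg 0.0
```

>>> send_rows:
  moves:
    - [0.76,-0.47,-0.39,-0.11,0.16,-0.385]
    - [0.76,-0.47,-0.39,-0.11,0.16,-0.385]
    - [0.76,-0.47,-0.39,-0.11,0.16,-0.385]
    - [0.76,-0.47,-0.39,-0.11,0.16,-0.385]
    - [0.76,-0.47,-0.39,-0.11,0.16,-0.385]
    - [0.76,-0.47,-0.39,-0.11,0.16,-0.385]
  grip: 0.45

```text
time_s: 0.7
position: [0.3023, -0.4479, 0.322]
tcp_rot: [[0.638, 0.711, 0.297], [0.748, -0.663, -0.02], [0.183, 0.235, -0.955]]
force: [-0.5, -0.2, -1.2]
opening: 0.543
grasp_force: 0.0
```

>>> send_rows:
  moves:
    - [1.0,-0.25,0.136,-0.11,0.16,-0.395]
    - [1.0,-0.25,0.136,-0.11,0.16,-0.395]
    - [1.0,-0.25,0.136,-0.11,0.16,-0.395]
    - [1.0,-0.25,0.136,-0.11,0.16,-0.395]
    - [1.0,-0.25,0.136,-0.11,0.16,-0.395]
    - [1.0,-0.25,0.136,-0.11,0.16,-0.395]

```text
time_s: 1.3
position: [0.4258, -0.2194, 0.3171]
tcp_rot: [[0.027, 0.853, 0.521], [0.983, -0.117, 0.142], [0.182, 0.508, -0.842]]
force: [-1.3, 0.6, 0.5]
opening: 0.452
grasp_force: 0.0
```

Run:
```python
from h import *
Th=tilt(45,'h'); G=hood(-.1752,0,.1475)+.019*Th[:,2]
plan((G-.12*Th[:,2],Th),(G,Th)); print(readout.read_state()['position'])
```

```text
t 1.3 q [-61.8   6.3 111.6  37.5  59.9 -76. ] F [-1.3  0.6  0.5]
[0.781, 0.017, 0.646, -0.112, 0.158, -0.384] mm 253.4 deg 38.7
[-0.0, 0.0, 0.48, 0.0, 0.0, 0.0] mm 120.0 deg 0.0
[ 0.42579561 -0.21941719  0.31709016]
```

>>> send_rows:
  moves:
    - [0.78,0.017,0.646,-0.112,0.158,-0.384]
    - [0.78,0.017,0.646,-0.112,0.158,-0.384]
    - [0.78,0.017,0.646,-0.112,0.158,-0.384]
    - [0.78,0.017,0.646,-0.112,0.158,-0.384]
    - [0.78,0.017,0.646,-0.112,0.158,-0.384]
    - [0.78,0.017,0.646,-0.112,0.158,-0.384]
    - [0.78,0.017,0.646,-0.112,0.158,-0.384]
    - [0.78,0.017,0.646,-0.112,0.158,-0.384]
  grip: 0.4

```text
time_s: 2.1
position: [0.5209, -0.0124, 0.2196]
tcp_rot: [[-0.561, 0.583, 0.587], [0.827, 0.401, 0.393], [-0.006, 0.706, -0.708]]
force: [-0.6, -0.3, 0.9]
opening: 0.404
grasp_force: 0.0
```

Run:
```python
from h import *
Th=tilt(45,'h'); G=hood(-.1752,0,.1475)+.019*Th[:,2]
plan((G,Th)); print(readout.read_state()['position'])
p,d=viewer.capture('side'); cv2.imwrite('pics/s1.png',cv2.resize(p[120:280,230:430,::-1],None,fx=4,fy=3.75))
```

```text
t 2.1 q [ -38.8   21.5  123.1   70.6   45.6 -129.9] F [-0.6 -0.3  0.9]
[0.033, 0.005, 0.489, -0.001, 0.006, 0.0] mm 122.4 deg 0.5
[ 0.52090551 -0.01237115  0.21963065]
```

View pics/s1.png

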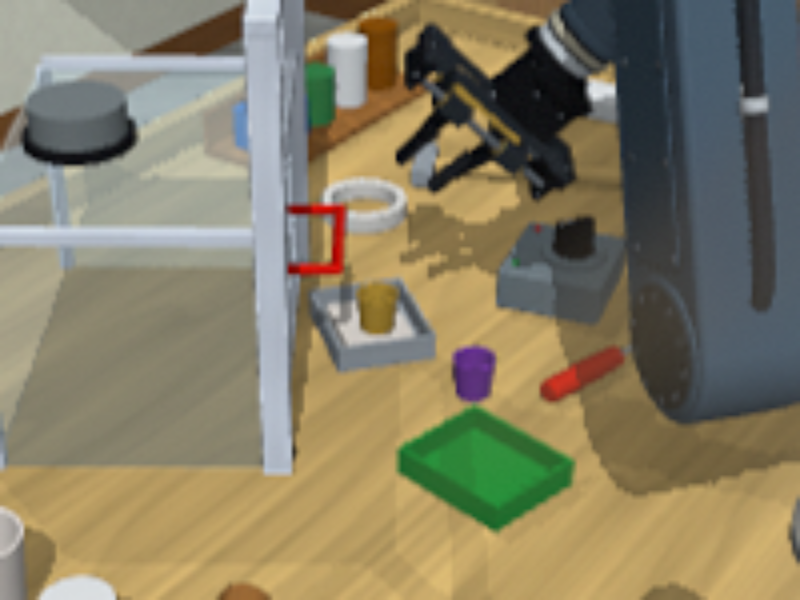

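The side view shows the gripper at crop (440,160), lined up above and in front of the red handle at (320,240). The path is clear.

>>> send_rows:
  moves:
    - [0.033,0.005,0.1,0,0.006,0]
    - [0.033,0.005,0.2,0,0.006,0]
    - [0.033,0.005,0.3,0,0.006,0]
    - [0.033,0.005,0.4,0,0.006,0]
    - [0.033,0.005,0.45,0,0.006,0]
    - [0.033,0.005,0.488,0,0.006,0]
    - [0.033,0.005,0.488,0,0.006,0]

```text
time_s: 2.85
position: [0.5887, 0.0436, 0.134]
tcp_rot: [[-0.567, 0.583, 0.582], [0.823, 0.401, 0.401], [0.001, 0.707, -0.707]]
force: [0.0, 0.1, 0.6]
opening: 0.403
grasp_force: 0.0
```

Run:
```python
from h import *
Th=tilt(45,'h'); G=hood(-.1752,0,.1475)+.019*Th[:,2]
plan((G,Th))
```

```text
t 2.85 q [ -26.3   35.4  119.5   91.1   38.1 -143.1] F [0.  0.1 0.6]
[-0.003, -0.001, -0.001, -0.0, -0.001, 0.0] mm 0.7 deg 0.1
```

>>> send_rows:
  moves:
    - [0,0,0,0,0,0]
    - [0,0,0,0,0,0]
    - [0,0,0,0,0,0]
    - [0,0,0,0,0,0]
    - [0,0,0,0,0,0]
  grip: 0

```text
time_s: 3.35
position: [0.5865, 0.0434, 0.1328]
tcp_rot: [[-0.567, 0.586, 0.579], [0.824, 0.403, 0.399], [0.001, 0.703, -0.711]]
force: [-3.8, -4.9, -1.0]
opening: 0.125
grasp_force: 30.0
```

>>> send_rows:
  moves:
    - [0,0.02,-0.02,0,0,0]
    - [0,0.05,-0.05,0,0,0]
    - [0,0.09,-0.09,0,0,0]
    - [0,0.13,-0.13,0,0,0]
    - [0,0.17,-0.17,0,0,0]
    - [0,0.21,-0.21,0,0,0]
    - [0,0.25,-0.25,0,0,0]
    - [0,0.29,-0.29,0,0,0]
    - [0,0.33,-0.33,0,0,0]
    - [0,0.37,-0.37,0,0,0]
    - [0,0.41,-0.41,0,0,0]
    - [0,0.43,-0.43,0,0,0]

```text
time_s: 4.55
position: [0.5863, 0.0435, 0.2831]
tcp_rot: [[-0.568, 0.587, 0.577], [0.823, 0.404, 0.399], [0.001, 0.701, -0.713]]
force: [3.2, -3.2, -16.9]
opening: 0.125
grasp_force: 29.9
```

>>> send_rows:
  moves:
    - [0,0,0,0,0,0]
    - [0,0,0,0,0,0]

```text
time_s: 4.75
position: [0.5865, 0.0435, 0.2841]
tcp_rot: [[-0.568, 0.586, 0.578], [0.823, 0.403, 0.4], [0.001, 0.703, -0.711]]
force: [-4.3, -6.1, -6.0]
opening: 0.127
grasp_force: 30.0
```

>>> send_rows:
  moves:
    - [0,0,0,0,0,0]
    - [0,0,0,0,0,0]
    - [0,0,0,0,0,0]
    - [0,0,-0.1,0,0,0]
    - [0,0,-0.25,0,0,0]
    - [0,0,-0.4,0,0,0]
    - [0,0,-0.5,0,0,0]
    - [0,0,-0.5,0,0,0]
  grip: 0.4

```text
time_s: 5.55
position: [0.5159, -0.0067, 0.3778]
tcp_rot: [[-0.567, 0.579, 0.586], [0.823, 0.402, 0.4], [-0.004, 0.709, -0.705]]
force: [0.0, 0.4, 0.0]
opening: 0.397
grasp_force: 0.0
```

Run:
```python
from h import *
p,d,W=pts('top'); r,g,b=p[...,0],p[...,1],p[...,2]
H=np.stack([(W-H0)@ex,(W-H0)@ey,W[...,2]],-1)
m=(d>0)&(b-g>30)&(r-g>15)&(W[...,2]<.08); q=H[m]; print('purple',len(q),np.percentile(q,[2,98],axis=0))
v,u=np.mgrid[:400,:640]; m=(r>100)&(g<60)&(b<60)&(u<350)&(v<215)&(W[...,2]>.1); q=H[m]; f=q[q[:,0]<-.165]
if len(f): print('handle',np.median(f,0),len(f))
cv2.imwrite('pics/t2.png',cv2.resize(p[110:290,240:480,::-1].astype(np.uint8),None,fx=3.3,fy=3.3))
T70=tilt(70,'p'); s=readout.read_state(); sl=Slerp([0,1],Ro.from_matrix([s['tcp_rot'],T70]))
plan((hood(-.31,-.05,.25),sl(.6).as_matrix()),(hood(-.305,-.05,.11),T70),(hood(-.305,-.05,.014),T70))
```

```text
purple 122 [[-0.32226108  0.04391693 -0.0006899 ]
 [-0.28918632  0.07474721  0.04863049]]
handle [-1.76296699e-01  7.13541490e-05  3.04215223e-01] 258
t 5.6 q [-38.7   3.6 111.4  50.8  61.1 -97.7] F [-0.5 -1.3 -0.4]
[-0.202, -0.529, 0.186, 0.131, -0.131, 0.59] mm 149.0 deg 55.7
[-0.186, -0.188, 0.494, 0.088, -0.087, 0.394] mm 140.1 deg 37.1
[-0.131, 0.0, 0.361, 0.0, 0.0, 0.0] mm 96.0 deg 0.0
```

View pics/t2.png

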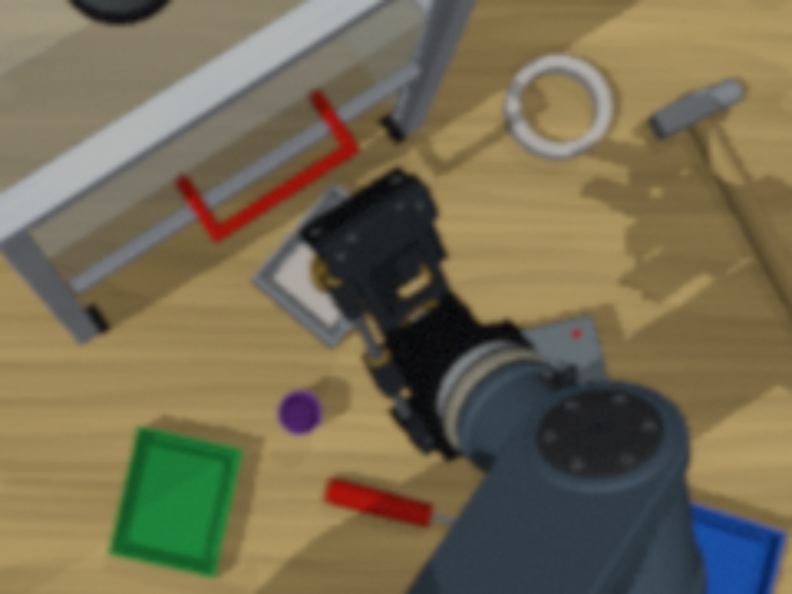

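The top view shows the sash up (handle from crop (215,235) to (350,150)), with the tray at (310,280) and the purple cup at (300,412) clear of the path. I now go behind the tray.

>>> send_rows:
  moves:
    - [-0.2,-0.53,0.186,0.13,-0.13,0.59]
    - [-0.2,-0.53,0.186,0.13,-0.13,0.59]
    - [-0.2,-0.53,0.186,0.13,-0.13,0.59]
    - [-0.2,-0.53,0.186,0.13,-0.13,0.59]
    - [-0.2,-0.53,0.186,0.13,-0.13,0.59]
    - [-0.2,-0.53,0.186,0.13,-0.13,0.59]
    - [-0.2,-0.53,0.186,0.13,-0.13,0.59]
    - [-0.2,-0.53,0.186,0.13,-0.13,0.59]
  grip: 0.6

```text
time_s: 6.4
position: [0.4945, -0.0799, 0.2474]
tcp_rot: [[0.265, 0.85, 0.454], [0.894, -0.393, 0.214], [0.36, 0.35, -0.865]]
force: [-0.2, -0.3, -0.3]
opening: 0.598
grasp_force: 0.0
```

>>> send_rows:
  moves:
    - [-0.186,-0.188,0.49,0.088,-0.087,0.394]
    - [-0.186,-0.188,0.49,0.088,-0.087,0.394]
    - [-0.186,-0.188,0.49,0.088,-0.087,0.394]
    - [-0.186,-0.188,0.49,0.088,-0.087,0.394]
    - [-0.186,-0.188,0.49,0.088,-0.087,0.394]
    - [-0.186,-0.188,0.49,0.088,-0.087,0.394]

```text
time_s: 7.0
position: [0.4976, -0.0778, 0.1075]
tcp_rot: [[0.773, 0.57, 0.279], [0.534, -0.821, 0.199], [0.343, -0.005, -0.939]]
force: [0.5, 0.3, -0.2]
opening: 0.602
grasp_force: 0.0
```

Run:
```python
from h import *
T70=tilt(70,'p')
s=readout.read_state(); P=s['position']-H0; print(P@ex,P@ey,P[2],s['opening'])
plan((hood(-.305,-.05,.014),T70))
```

```text
-0.3053670576498891 -0.04787775681497703 0.10750465052010152 0.6016743424763745
t 7.0 q [-33.4  30.1 115.7  36.9  32.2  -9.3] F [ 0.5  0.3 -0.2]
[-0.127, 0.01, 0.352, -0.004, -0.0, 0.002] mm 93.5 deg 0.4
```

>>> send_rows:
  moves:
    - [-0.06,0.01,0.17,0,0,0]
    - [-0.1,0.01,0.27,0,0,0]
    - [-0.12,0.01,0.33,0,0,0]
    - [-0.127,0.01,0.35,0,0,0]
    - [-0.127,0.01,0.35,0,0,0]

```text
time_s: 7.5
position: [0.4979, -0.0796, 0.0151]
tcp_rot: [[0.774, 0.569, 0.279], [0.533, -0.823, 0.199], [0.342, -0.005, -0.94]]
force: [0.4, 0.6, 0.5]
opening: 0.598
grasp_force: 0.0
```

Run:
```python
from h import *
T70=tilt(70,'p');T45=tilt(45,'p')
s=readout.read_state(); P=s['position']-H0; print(P@ex,P@ey,P[2],s['opening'])
plan((hood(-.24,-.05,.014),T70),(hood(-.17,-.05,.014),T45),(hood(-.08,-.05,.014),T45))
```

```text
-0.3060827269484832 -0.049513305231810245 0.01506620779369102 0.5984128848966971
t 7.5 q [-33.5  42.3 117.8  57.4  22.3 -32.2] F [0.4 0.6 0.5]
[0.247, 0.003, 0.094, -0.004, -0.0, 0.001] mm 66.1 deg 0.3
[0.263, 0.0, 0.096, -0.0, 0.278, 0.0] mm 70.0 deg 25.0
[0.255, -0.0, 0.255, 0.0, 0.0, 0.0] mm 90.0 deg 0.0
```

>>> send_rows:
  moves:
    - [0.02,0,0.008,0,0,0]
    - [0.04,0,0.016,0,0,0]
    - [0.06,0,0.023,0,0,0]
    - [0.08,0,0.03,0,0,0]
    - [0.1,0,0.038,0,0,0]
    - [0.12,0,0.046,0,0,0]
    - [0.14,0,0.053,0,0,0]
    - [0.16,0,0.06,0,0,0]
    - [0.18,0,0.068,0,0,0]
    - [0.2,0,0.076,0,0,0]
    - [0.225,0,0.085,0,0,0]
    - [0.247,0.003,0.094,0,0,0]

```text
time_s: 8.7
position: [0.5533, -0.0424, 0.0146]
tcp_rot: [[0.774, 0.568, 0.279], [0.532, -0.823, 0.199], [0.342, -0.005, -0.94]]
force: [-4.9, -0.8, 2.0]
opening: 0.603
grasp_force: 2.0
```

Run:
```python
from h import *
T45=tilt(45,'p')
s=readout.read_state(); P=s['position']-H0; print(P@ex,P@ey,P[2],s['opening'])
plan((hood(-.17,-.05,.014),T45))
p,d=viewer.capture('side'); cv2.imwrite('pics/s2.png',cv2.resize(p[140:260,260:420,::-1],None,fx=5,fy=5))
```

```text
-0.23937072075179974 -0.05024723702545759 0.014554766968508343 0.6030674778513727
t 8.7 q [-25.8  43.  111.6  49.7  23.2 -16.1] F [-4.9 -0.8  2. ]
[0.26, -0.0, 0.097, -0.004, 0.277, -0.001] mm 69.4 deg 25.0
```

View pics/s2.png

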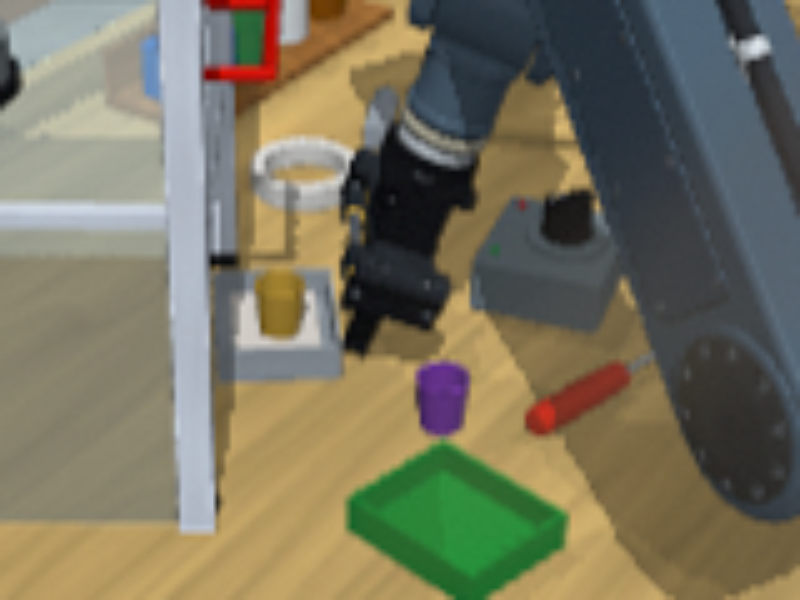

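The tray is now squared to the hood at crop (285,325) with the cup upright at (280,300), and the fingers sit against its rear wall. I continue pushing and tilt the tool back as it goes.

>>> send_rows:
  moves:
    - [0.022,0,0.008,0,0.023,0]
    - [0.043,0,0.016,0,0.046,0]
    - [0.065,0,0.024,0,0.07,0]
    - [0.087,0,0.032,0,0.093,0]
    - [0.108,0,0.04,0,0.116,0]
    - [0.13,0,0.048,0,0.139,0]
    - [0.152,0,0.057,0,0.162,0]
    - [0.173,0,0.065,0,0.185,0]
    - [0.195,0,0.073,0,0.208,0]
    - [0.217,0,0.081,0,0.231,0]
    - [0.238,0,0.089,0,0.255,0]
    - [0.26,0,0.097,0,0.277,0]

```text
time_s: 9.95
position: [0.6113, -0.0052, 0.0132]
tcp_rot: [[0.585, 0.566, 0.581], [0.399, -0.825, 0.401], [0.706, -0.003, -0.708]]
force: [-1.7, -0.9, -1.7]
opening: 0.604
grasp_force: 1.0
```

Run:
```python
from h import *
T45=tilt(45,'p')
s=readout.read_state(); P=s['position']-H0; print(P@ex,P@ey,P[2],s['opening'])
plan((hood(-.08,-.05,.014),T45))
```

```text
-0.17049055884897288 -0.0523992851034442 0.01315739348259314 0.6035368078986358
t 9.95 q [-30.6  51.9 115.3 101.6  40.8 -71.9] F [-1.7 -0.9 -1.7]
[0.259, -0.01, 0.253, -0.001, 0.001, -0.002] mm 90.5 deg 0.2
```

>>> send_rows:
  moves:
    - [0.021,-0.01,0.021,0,0,0]
    - [0.042,-0.01,0.042,0,0,0]
    - [0.063,-0.01,0.063,0,0,0]
    - [0.084,-0.01,0.084,0,0,0]
    - [0.106,-0.01,0.105,0,0,0]
    - [0.128,-0.01,0.127,0,0,0]
    - [0.15,-0.01,0.148,0,0,0]
    - [0.172,-0.01,0.169,0,0,0]
    - [0.194,-0.01,0.19,0,0,0]
    - [0.216,-0.01,0.211,0,0,0]
    - [0.238,-0.01,0.233,0,0,0]
    - [0.255,-0.01,0.25,0,0,0]

```text
time_s: 11.15
position: [0.6829, 0.0495, 0.015]
tcp_rot: [[0.584, 0.568, 0.58], [0.399, -0.823, 0.404], [0.707, -0.004, -0.707]]
force: [-1.6, -0.7, -1.5]
opening: 0.599
grasp_force: 1.1
```

Run:
```python
from h import *
T45=tilt(45,'p'); Th=tilt(45,'h')
s=readout.read_state(); P=s['position']-H0; print(P@ex,P@ey,P[2],s['opening'])
G=hood(-.1752,0,.298)+.019*Th[:,2]
sl=Slerp([0,1],Ro.from_matrix([s['tcp_rot'],Th]))
plan((hood(-.25,-.05,.06),T45),(hood(-.31,-.02,.28),sl(.5).as_matrix()),(G-.12*Th[:,2],Th),(G,Th))
p,d=viewer.capture('side'); cv2.imwrite('pics/s3.png',cv2.resize(p[120:260,240:420,::-1],None,fx=4.2,fy=4.2))
```

```text
-0.08046616206905953 -0.047910946168764075 0.01501628321486792 0.5985834394370427
t 11.15 q [-20.8  51.8 106.8 101.   36.5 -59.2] F [-1.6 -0.7 -1.5]
[-0.353, 0.006, -0.607, -0.003, 0.0, -0.001] mm 175.4 deg 0.3
[0.453, -0.12, -0.792, 0.002, -0.0, -0.499] mm 230.0 deg 45.0
[0.362, 0.249, -0.074, -0.001, -0.001, -0.501] mm 111.4 deg 45.0
[-0.0, 0.0, 0.48, 0.0, 0.0, 0.0] mm 120.0 deg 0.0
```

View pics/s3.png

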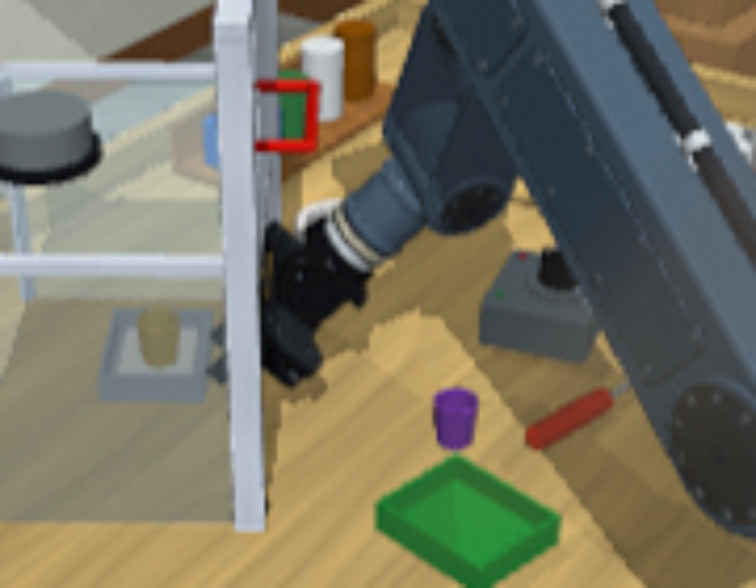

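The tray is in the hood at crop (155,355) with the cup upright at (158,335). I back out and regrip the handle.

>>> send_rows:
  moves:
    - [-0.05,0,-0.06,0,0,0]
    - [-0.11,0,-0.18,0,0,0]
    - [-0.19,0,-0.32,0,0,0]
    - [-0.27,0,-0.46,0,0,0]
    - [-0.35,0.006,-0.6,0,0,0]
    - [-0.35,0.006,-0.6,0,0,0]
  grip: 0.4

```text
time_s: 11.8
position: [0.544, -0.051, 0.0605]
tcp_rot: [[0.586, 0.562, 0.583], [0.395, -0.827, 0.4], [0.707, -0.004, -0.707]]
force: [0.6, 0.2, -0.9]
opening: 0.402
grasp_force: 0.0
```

>>> send_rows:
  moves:
    - [0.45,-0.12,-0.79,0,0,-0.5]
    - [0.45,-0.12,-0.79,0,0,-0.5]
    - [0.45,-0.12,-0.79,0,0,-0.5]
    - [0.45,-0.12,-0.79,0,0,-0.5]
    - [0.45,-0.12,-0.79,0,0,-0.5]
    - [0.45,-0.12,-0.79,0,0,-0.5]
    - [0.45,-0.12,-0.79,0,0,-0.5]

```text
time_s: 12.5
position: [0.4799, -0.0575, 0.2805]
tcp_rot: [[0.009, 0.813, 0.582], [0.865, -0.298, 0.403], [0.501, 0.5, -0.706]]
force: [-0.9, 0.7, -0.3]
opening: 0.397
grasp_force: 0.0
```

Run:
```python
from h import *
Th=tilt(45,'h'); G=hood(-.1752,0,.298)+.019*Th[:,2]
plan((G-.12*Th[:,2],Th),(G,Th))
```

```text
t 12.5 q [-49.2  12.5 120.8  56.7  57.4 -75.8] F [-0.9  0.7 -0.3]
[0.361, 0.242, -0.076, -0.0, -0.002, -0.499] mm 110.3 deg 44.9
[-0.0, 0.0, 0.48, 0.0, 0.0, 0.0] mm 120.0 deg 0.0
```

>>> send_rows:
  moves:
    - [0.36,0.242,-0.076,0,0,-0.5]
    - [0.36,0.242,-0.076,0,0,-0.5]
    - [0.36,0.242,-0.076,0,0,-0.5]
    - [0.36,0.242,-0.076,0,0,-0.5]
    - [0.36,0.242,-0.076,0,0,-0.5]
    - [0.36,0.242,-0.076,0,0,-0.5]
    - [0.36,0.242,-0.076,0,0,-0.5]

```text
time_s: 13.2
position: [0.5186, -0.0048, 0.3668]
tcp_rot: [[-0.569, 0.585, 0.578], [0.823, 0.398, 0.406], [0.008, 0.707, -0.708]]
force: [-0.1, 0.3, 0.4]
opening: 0.402
grasp_force: 0.0
```

Run:
```python
from h import *
Th=tilt(45,'h'); G=hood(-.1752,0,.298)+.019*Th[:,2]
plan((G,Th))
```

```text
t 13.2 q [-38.3   4.8 111.8  51.3  60.2 -98.4] F [-0.1  0.3  0.4]
[-0.005, 0.008, 0.473, -0.0, -0.005, -0.002] mm 118.2 deg 0.5
```

>>> send_rows:
  moves:
    - [-0.005,0.008,0.1,0,-0.005,0]
    - [-0.005,0.008,0.2,0,-0.005,0]
    - [-0.005,0.008,0.3,0,-0.005,0]
    - [-0.005,0.008,0.4,0,-0.005,0]
    - [-0.005,0.008,0.45,0,-0.005,0]
    - [-0.005,0.008,0.473,0,-0.005,0]
    - [-0.005,0.008,0.473,0,-0.005,0]

```text
time_s: 13.9
position: [0.589, 0.0422, 0.2846]
tcp_rot: [[-0.564, 0.585, 0.583], [0.826, 0.399, 0.398], [0.0, 0.706, -0.708]]
force: [-0.5, 0.7, 0.6]
opening: 0.399
grasp_force: 0.0
```

>>> send_rows:
  moves:
    - [0,0,0,0,0,0]
    - [0,0,0,0,0,0]
    - [0,0,0,0,0,0]
    - [0,0,0,0,0,0]
    - [0,0,0,0,0,0]
  grip: 0

```text
time_s: 14.4
position: [0.588, 0.0406, 0.2844]
tcp_rot: [[-0.562, 0.586, 0.584], [0.827, 0.401, 0.395], [-0.003, 0.704, -0.71]]
force: [-3.8, -4.4, -0.5]
opening: 0.127
grasp_force: 29.9
```

>>> send_rows:
  moves:
    - [0,-0.02,0.02,0,0,0]
    - [0,-0.05,0.05,0,0,0]
    - [0,-0.08,0.08,0,0,0]
    - [0,-0.12,0.12,0,0,0]
    - [0,-0.16,0.16,0,0,0]
    - [0,-0.2,0.2,0,0,0]
    - [0,-0.24,0.24,0,0,0]
    - [0,-0.28,0.28,0,0,0]
    - [0,-0.31,0.31,0,0,0]
    - [0,-0.34,0.34,0,0,0]
    - [0,-0.36,0.36,0,0,0]
    - [0,-0.37,0.37,0,0,0]

```text
time_s: 15.6
position: [0.588, 0.0406, 0.1534]
tcp_rot: [[-0.562, 0.586, 0.583], [0.827, 0.399, 0.395], [-0.001, 0.705, -0.71]]
force: [-6.3, -4.0, 3.0]
opening: 0.128
grasp_force: 30.0
```

Run:
```python
from h import *
s=readout.read_state(); P=s['position']; print(P,s['force'],'bar hood',[(P-.019*s['tcp_rot'][:,2]-H0)@e for e in(ex,ey,ez)], s['tcp_rot'].T@[0,0,-1])
```

```text
[0.58804258 0.04060472 0.1534109 ] [-6.30017691 -4.03127497  3.00837087] bar hood [np.float64(-0.17710857170207697), np.float64(-0.0014439516956141112), np.float64(0.16689167049864131)] [ 0.001262   -0.70468991  0.7095143 ]
```

>>> send_rows:
  moves:
    - [0,-0.007,0.007,0,0,0]
    - [0,-0.014,0.014,0,0,0]
    - [0,-0.021,0.021,0,0,0]
    - [0,-0.028,0.028,0,0,0]
    - [0,-0.034,0.034,0,0,0]
    - [0,-0.04,0.04,0,0,0]
    - [0,-0.045,0.045,0,0,0]
    - [0,-0.05,0.05,0,0,0]
    - [0,-0.054,0.054,0,0,0]
    - [0,-0.057,0.057,0,0,0]

```text
time_s: 16.6
position: [0.588, 0.0406, 0.1338]
tcp_rot: [[-0.562, 0.586, 0.584], [0.827, 0.4, 0.395], [-0.002, 0.705, -0.709]]
force: [-5.3, -3.3, 4.6]
opening: 0.128
grasp_force: 30.0
```

>>> send_rows:
  moves:
    - [0,-0.002,0.002,0,0,0]
    - [0,-0.004,0.004,0,0,0]
    - [0,-0.006,0.006,0,0,0]
    - [0,-0.008,0.008,0,0,0]
    - [0,-0.01,0.01,0,0,0]

```text
time_s: 17.1
position: [0.588, 0.0406, 0.1303]
tcp_rot: [[-0.562, 0.586, 0.584], [0.827, 0.4, 0.395], [-0.002, 0.705, -0.709]]
force: [-5.2, -3.6, 3.0]
opening: 0.125
grasp_force: 30.0
```

>>> send_rows:
  moves:
    - [0,-0.002,0.002,0,0,0]
    - [0,-0.004,0.004,0,0,0]
    - [0,-0.006,0.006,0,0,0]
    - [0,-0.008,0.008,0,0,0]

```text
time_s: 17.5
position: [0.588, 0.0406, 0.1275]
tcp_rot: [[-0.562, 0.586, 0.584], [0.827, 0.4, 0.395], [-0.002, 0.705, -0.709]]
force: [-4.9, -4.0, 2.5]
opening: 0.125
grasp_force: 30.0
```

>>> send_rows:
  moves:
    - [0,-0.002,0.002,0,0,0]
    - [0,-0.004,0.004,0,0,0]
    - [0,-0.005,0.005,0,0,0]

```text
time_s: 17.8
position: [0.588, 0.0406, 0.1257]
tcp_rot: [[-0.562, 0.586, 0.584], [0.827, 0.4, 0.395], [-0.002, 0.705, -0.709]]
force: [-6.4, -3.4, 3.3]
opening: 0.127
grasp_force: 30.0
```

>>> send_rows:
  moves:
    - [0,-0.0015,0.0015,0,0,0]
    - [0,-0.003,0.003,0,0,0]
    - [0,-0.004,0.004,0,0,0]

```text
time_s: 18.1
position: [0.588, 0.0406, 0.1243]
tcp_rot: [[-0.562, 0.586, 0.584], [0.827, 0.4, 0.395], [-0.002, 0.705, -0.709]]
force: [-6.9, -3.9, 2.6]
opening: 0.126
grasp_force: 30.0
```

>>> send_rows:
  moves:
    - [0,-0.0015,0.0015,0,0,0]
    - [0,-0.003,0.003,0,0,0]

```text
time_s: 18.3
position: [0.5881, 0.0407, 0.1241]
tcp_rot: [[-0.562, 0.585, 0.585], [0.827, 0.399, 0.396], [-0.002, 0.706, -0.708]]
force: [-10.4, -7.8, 12.0]
opening: 0.125
grasp_force: 30.1
```

>>> send_rows:
  moves:
    - [0,0,0,0,0,0]
    - [0,0,0,0,0,0]
    - [0,0,0,0,0,0]
    - [0,0,-0.1,0,0,0]
    - [0,0,-0.25,0,0,0]
    - [0,0,-0.4,0,0,0]
    - [0,0,-0.55,0,0,0]
    - [0,0,-0.6,0,0,0]
    - [0,0,-0.6,0,0,0]
  grip: 0.4

```text
time_s: 19.2
position: [0.5016, -0.0194, 0.2311]
tcp_rot: [[-0.562, 0.583, 0.587], [0.827, 0.4, 0.394], [-0.005, 0.707, -0.707]]
force: [0.4, -0.6, -1.0]
opening: 0.404
grasp_force: 0.0
```

Run:
```python
from h import *
s=readout.read_state(); print(s['position'])
D=down(57.7); K=np.array([.4532,-.2103,0])
sl=Slerp([0,1],Ro.from_matrix([s['tcp_rot'],D]))
plan((np.array([.47,-.12,.29]),sl(.5).as_matrix()),(K+.2*ez,D),(K+.071*ez,D))
p,d,W=pts('side'); r,g,b=p[...,0],p[...,1],p[...,2]
m=(r>110)&(g<60)&(b<60)&(d>0)&(W[...,2]>.1)&(abs((W-H0)@ex+.175)<.012)&(abs((W-H0)@ey)<.1); print('handle z',np.median(W[m],0),m.sum())
```

```text
[ 0.5015942  -0.01936339  0.23106182]
t 19.2 q [ -41.9   19.1  124.5   67.8   47.8 -129.4] F [ 0.4 -0.6 -1. ]
[-0.263, -0.068, -0.4, 0.222, -0.143, 0.35] mm 120.8 deg 39.4
[-0.399, -0.189, 0.264, 0.222, -0.143, 0.35] mm 128.6 deg 39.4
[0.0, 0.0, 0.516, 0.0, 0.0, 0.0] mm 129.0 deg 0.0
handle z [0.56633578 0.04963626 0.14356737] 59
```

>>> send_rows:
  moves:
    - [-0.263,-0.068,-0.4,0.222,-0.143,0.35]
    - [-0.263,-0.068,-0.4,0.222,-0.143,0.35]
    - [-0.263,-0.068,-0.4,0.222,-0.143,0.35]
    - [-0.263,-0.068,-0.4,0.222,-0.143,0.35]
    - [-0.263,-0.068,-0.4,0.222,-0.143,0.35]
    - [-0.263,-0.068,-0.4,0.222,-0.143,0.35]

```text
time_s: 19.85
position: [0.4705, -0.1186, 0.288]
tcp_rot: [[-0.015, 0.926, 0.376], [0.993, -0.032, 0.117], [0.12, 0.375, -0.919]]
force: [-0.4, 0.8, 0.7]
opening: 0.396
grasp_force: 0.0
```

>>> send_rows:
  moves:
    - [-0.4,-0.19,0.264,0.222,-0.143,0.35]
    - [-0.4,-0.19,0.264,0.222,-0.143,0.35]
    - [-0.4,-0.19,0.264,0.222,-0.143,0.35]
    - [-0.4,-0.19,0.264,0.222,-0.143,0.35]
    - [-0.4,-0.19,0.264,0.222,-0.143,0.35]
    - [-0.4,-0.19,0.264,0.222,-0.143,0.35]
    - [-0.4,-0.19,0.264,0.222,-0.143,0.35]

```text
time_s: 20.55
position: [0.4531, -0.2079, 0.1968]
tcp_rot: [[0.53, 0.848, -0.004], [0.848, -0.53, 0.006], [0.003, -0.007, -1.0]]
force: [-0.3, 0.1, -0.3]
opening: 0.399
grasp_force: 0.0
```

Run:
```python
from h import *
D=down(57.7); K=np.array([.4532,-.2103,0])
plan((K+.071*ez,D)); print(readout.read_state()['position'])
```

```text
t 20.55 q [-3.760e+01  2.280e+01  1.013e+02  1.000e-01  5.630e+01 -5.700e+00] F [-0.3  0.1 -0.3]
[-0.009, 0.009, 0.503, -0.004, -0.002, 0.004] mm 125.9 deg 0.5
[ 0.45308278 -0.20789769  0.19683917]
```

>>> send_rows:
  moves:
    - [-0.009,0.009,0.15,-0.004,0,0.004]
    - [-0.009,0.009,0.3,-0.004,0,0.004]
    - [-0.009,0.009,0.4,-0.004,0,0.004]
    - [-0.009,0.009,0.46,-0.004,0,0.004]
    - [-0.009,0.009,0.5,-0.004,0,0.004]
    - [-0.009,0.009,0.5,-0.004,0,0.004]

```text
time_s: 21.15
position: [0.4521, -0.211, 0.0721]
tcp_rot: [[0.538, 0.843, -0.0], [0.843, -0.538, 0.002], [0.002, -0.001, -1.0]]
force: [-0.1, 0.4, -0.3]
opening: 0.397
grasp_force: 0.0
```

>>> send_rows:
  moves:
    - [0,0,0,0,0,0]
    - [0,0,0,0,0,0]
    - [0,0,0,0,0,0]
    - [0,0,0,0,0,0]
  grip: 0

```text
time_s: 21.55
position: [0.4537, -0.2122, 0.0739]
tcp_rot: [[0.538, 0.843, 0.003], [0.843, -0.538, -0.001], [0.001, 0.003, -1.0]]
force: [-0.3, 0.0, 2.4]
opening: 0.156
grasp_force: 30.0
```

>>> send_rows:
  moves:
    - [0,0,0,0,0,0.07]
    - [0,0,0,0,0,0.15]
    - [0,0,0,0,0,0.23]
    - [0,0,0,0,0,0.31]
    - [0,0,0,0,0,0.39]
    - [0,0,0,0,0,0.47]
    - [0,0,0,0,0,0.55]
    - [0,0,0,0,0,0.63]
    - [0,0,0,0,0,0.71]
    - [0,0,0,0,0,0.79]
    - [0,0,0,0,0,0.86]
    - [0,0,0,0,0,0.9]

```text
time_s: 22.75
position: [0.4544, -0.2145, 0.0739]
tcp_rot: [[0.916, -0.401, 0.005], [-0.401, -0.916, -0.005], [0.006, 0.002, -1.0]]
force: [-1.2, -5.0, 0.9]
opening: 0.157
grasp_force: 30.0
```

Run:
```python
from h import *
s=readout.read_state(); print(s['position'],s['force'],s['moment'],s['joint_positions'],np.degrees(np.arctan2(s['tcp_rot'][1,0],s['tcp_rot'][0,0])))
```

```text
[ 0.45444551 -0.21445593  0.07387631] [-1.22958458 -5.02003157  0.92802044] [-1.01792858  0.3521559   0.11198958] [-3.79970164e+01  3.47261660e+01  1.06982266e+02 -7.15861149e-02
  3.79126835e+01  7.57065303e+01] -23.646790057273087
```

>>> send_rows:
  moves:
    - [0,0,0,0,0,0.07]
    - [0,0,0,0,0,0.14]
    - [0,0,0,0,0,0.21]
    - [0,0,0,0,0,0.28]
    - [0,0,0,0,0,0.35]
    - [0,0,0,0,0,0.4]

```text
time_s: 23.35
position: [0.4537, -0.2153, 0.0739]
tcp_rot: [[0.506, -0.863, 0.003], [-0.863, -0.506, -0.006], [0.007, 0.0, -1.0]]
force: [-4.9, -9.7, 1.5]
opening: 0.157
grasp_force: 30.0
```

```bash
cat > s.py <<'E'
from h import *
s=readout.read_state(); print(s['time_s'],s['position'],s['force'],s['moment'],s['joint_positions'][5],np.degrees(np.arctan2(s['tcp_rot'][1,0],s['tcp_rot'][0,0])),s['opening'])
E
python3 s.py
```

```text
23.35 [ 0.45372751 -0.21525755  0.07388123] [-4.9191842  -9.73223001  1.45839223] [-1.50955802  0.88434185  0.03310164] 111.72474539862229 -59.60400862431278 0.15697910691570133
```

>>> send_rows:
  moves:
    - [0,0,0,0,0,0.04]
    - [0,0,0,0,0,0.08]
    - [0,0,0,0,0,0.11]

```text
time_s: 23.65
position: [0.4534, -0.2154, 0.0739]
tcp_rot: [[0.352, -0.936, 0.003], [-0.936, -0.352, -0.006], [0.006, -0.001, -1.0]]
force: [-5.1, -10.7, -0.0]
opening: 0.16
grasp_force: 30.0
```

```bash
python3 s.py
```

```text
23.65 [ 0.4534209  -0.21535074  0.07386542] [ -5.12435794 -10.67111783  -0.04855413] [-1.67237307  1.03753776  0.04346858] 121.53579913906192 -69.40400424588887 0.15964661893580348
```

>>> send_rows:
  moves:
    - [0,0,0,0,0,0.04]
    - [0,0,0,0,0,0.08]
    - [0,0,0,0,0,0.12]

```text
time_s: 23.95
position: [0.4532, -0.2152, 0.0739]
tcp_rot: [[0.173, -0.985, 0.002], [-0.985, -0.173, -0.006], [0.006, -0.001, -1.0]]
force: [-5.5, -5.3, 1.6]
opening: 0.17
grasp_force: 31.5
```

```bash
python3 s.py
```

```text
23.95 [ 0.45320127 -0.21522215  0.07386947] [-5.52173589 -5.25091834  1.59367123] [-0.8517812   0.91116052  0.80760709] 132.22665987551397 -80.03646743707243 0.17036798063839087
```

>>> send_rows:
  moves:
    - [0,0,0,0,0,0.03]
    - [0,0,0,0,0,0.06]
    - [0,0,0,0,0,0.09]

```text
time_s: 24.25
position: [0.453, -0.2143, 0.0738]
tcp_rot: [[0.034, -0.999, 0.001], [-0.999, -0.034, -0.005], [0.005, -0.001, -1.0]]
force: [-4.6, -6.6, 1.6]
opening: 0.189
grasp_force: 36.6
```

```bash
python3 s.py
```

```text
24.25 [ 0.45295956 -0.21433517  0.07383178] [-4.59776084 -6.60594245  1.57574801] [-1.08190735  0.77619828  1.0697929 ] 140.24007223492106 -88.03143925131329 0.188539489252846
```

The moment rose to 1.07 N m and the pads are being spread, so the end stop is reached. I release, rise, and check.

>>> send_rows:
  moves:
    - [0,0,0,0,0,-0.06]
    - [0,0,0,0,0,-0.06]
    - [0,0,0,0,0,-0.06]
    - [0,0,-0.1,0,0,-0.06]
    - [0,0,-0.3,0,0,-0.06]
    - [0,0,-0.5,0,0,-0.06]
    - [0,0,-0.7,0,0,-0.06]
    - [0,-0.3,-0.9,0,0,-0.06]
    - [0,-0.6,-1,0,0,-0.06]
    - [0,-0.9,-1,0,0,-0.06]
    - [0,-0.9,-1,0,0,-0.06]
  grip: 0.4

```text
time_s: 25.35
position: [0.6398, -0.206, 0.317]
tcp_rot: [[0.121, -0.993, 0.003], [-0.993, -0.121, -0.0], [0.001, -0.003, -1.0]]
force: [0.1, 0.1, -0.2]
opening: 0.402
grasp_force: 0.0
```

```bash
python3 s.py
python3 - <<'E'
from h import *
p,d,W=pts('top'); r,g,b=p[...,0],p[...,1],p[...,2]
v,u=np.mgrid[:400,:640]; R=(u>380)&(u<430)&(v>200)&(v<250)&(W[...,2]>.085)&(W[...,2]<.11)&(d>0); q=W[R]
print('knob',len(q),cv2.minAreaRect(q[:,:2].astype(np.float32)) if len(q) else '')
H=np.stack([(W-H0)@ex,(W-H0)@ey,W[...,2]],-1)
m=(r>100)&(g<60)&(b<60)&(u<350)&(v<215)&(W[...,2]>.1); f=H[m]; f=f[f[:,0]<-.165]; print('handle',np.median(f,0),len(f))
A=p[130:270,240:440,::-1].astype(np.uint8); B=viewer.capture('side')[0][120:260,220:420,::-1]
cv2.imwrite('pics/f.png',cv2.resize(np.hstack([A,B]),None,fx=2,fy=2,interpolation=cv2.INTER_CUBIC))
E
```

```text
25.35 [ 0.63982708 -0.20598965  0.31700014] [ 0.12843376  0.10458713 -0.20566151] [ 0.08275729 -0.01493568 -0.00554261] 145.63595397648152 -83.02875875169063 0.4019094330216003
knob 0 
handle [-1.75793165e-01  2.74284638e-05  1.44515252e-01] 148
```

View pics/f.png

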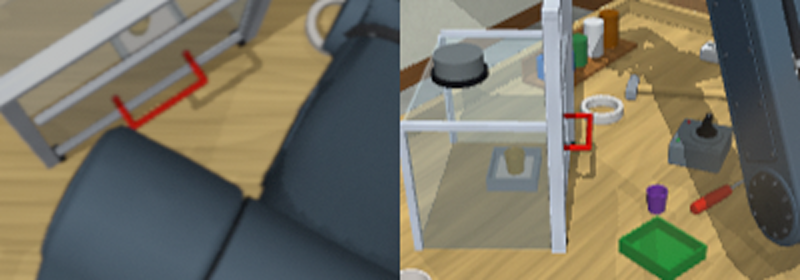

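>>> send_rows:
  moves:
    - [0.95,0.95,0,0,0,0]
    - [0.95,0.95,0,0,0,0]
    - [0.95,0.95,0,0,0,0]
    - [0.95,0.95,0,0,0,0]
    - [0.95,0.95,0,0,0,0]
    - [0.95,0.95,0,0,0,0]
    - [0.95,0.95,0,0,0,0]
    - [0.95,0.95,0,0,0,0]
    - [0.95,0.95,0,0,0,0]
    - [0.95,0.95,0,0,0,0]

```text
time_s: 26.45
position: [0.4318, -0.4699, 0.3148]
tcp_rot: [[0.123, -0.992, 0.001], [-0.992, -0.123, 0.002], [-0.002, -0.002, -1.0]]
force: [0.1, 0.3, 0.9]
opening: 0.4
grasp_force: 0.0
```

```bash
cat > k.py <<'E'
from h import *
p,d,W=pts('top'); v,u=np.mgrid[:400,:640]
R=(u>380)&(u<430)&(v>200)&(v<250)&(W[...,2]>.085)&(W[...,2]<.11)&(d>0); q=W[R]; w=W[R&(p.sum(-1)>200)]
print('knob',len(q),cv2.minAreaRect(q[:,:2].astype(np.float32)) if len(q) else '','mark',w.mean(0) if len(w) else 0)
E
python3 k.py; python3 s.py
```

```text
knob 74 ((0.4536074995994568, -0.21023032069206238), (0.01407529041171074, 0.04146474227309227), 15.655284881591797) mark [ 0.45650753 -0.22285332  0.09410525]
26.5 [ 0.43223999 -0.46981507  0.31493846] [-0.85319907 -0.01087212 -0.61452332] [ 0.1463672  -0.04437245 -0.02044354] 115.39518248591446 -82.87294154076326 0.40073532498906744
```

The knob bar rests at azimuth -74.3°, which matches where the torque rose. Zero-angle alignment with the box gives about 4.68 rad, inside the tolerance. The handle is at its shut height, and the tray and cup are upright inside the hood.

```bash
python3 -c "
from rig import ticket
print(ticket.hand_in())"
```

```text
the job is handed in; nothing more can be done
None
```

The job is handed in at about 26 s of the 72 s allowed, but no verdict came back: by my own readings the tray and upright cup are in the hood, the sash rests shut after a gentle 12 N contact, and the knob is at its clockwise stop.

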